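Park the lock plunger and slide the carriage home

ROBOT

A 6-joint arm with a two-finger parallel gripper is mounted at the origin on the work surface. World frame = base frame: x ahead of the robot, y to its left, z up, the work surface at z = 0. Lengths are in m, angles in rad, forces in N, time in s.
With the tool pointing down it reaches from about 0.375 to 0.9 m from the base axis. Payload 3.1 kg.
Tool frame: the origin (TCP) lies between the finger pads, 19 mm behind the fingertips; this is the grasp point; z points along the fingers, y is the line along which they close (so a half turn about z gives the same grasp; the last joint's range is limited). The gripper opens to 87 mm and grips with 3 to 60 N. Pads are 19 mm wide; open, the fingers measure 117 mm over their backs; the gripper's body (75 mm by 190 mm) begins 51 mm behind the grasp point.
Start: joints at [1.115, 0.527, 1.433, -0, 1.181, -0.178], TCP at [0.171, 0.601, 0.241] pointing down, gripper open.
Joint ranges: [-3.08, 3.08], [-0.75, 2.2], [0.22, 2.44], [-1.43, 4.57], [0, 2.65], [-2.85, 2.85]. Speed limits (rad/s): [2.79, 2.79, 3.14, 3.14, 3.14, 3.14].

INTERFACE

Orientations are given as a unit quaternion [x, y, z, w].
In Python, from plant import bot gives the robot as it stands.
- The arm moves only by the tool move_arm, never from a script. Its argument "rows" is a list of rows, each a list of 3 entries, a list of its own where there are three numbers: the shift along the tool's x, y, z in normalised numbers (1 is 30 cm), then the turn about the tool's z in parts of the range, where 1.0 means pi rad, then the closure, from 0 (fully open) to 1 (shut). A call has 1 to 5 rows; each row is the pose to reach, as a shift and turn from the pose commanded when the call began, along the tool's axes at that moment; what a row does not reach only later rows make up. A row lasts 1/12 s, in which the tool goes at most 41.7 mm and 7.16 degrees, less where a joint would pass 70% of its speed; a pose out of reach is approached as far as the arm can. No shift or turn number may pass 1 either way. A call with a gripper value outside its range is refused whole. The fingers move at their own pace and stop on an object; the grip force is fixed at half the most. Time passes only in rows, so rows that repeat a pose let the fingers close. It gives the time, the measured TCP pose, the force, the opening and the grip force at its end, in the units of the state.
- bot.state(): the state, without advancing time (a new reading comes with each control period).
- bot.read_camera(name): name is "scene" or "top" or "wrist"; returns a dict with "pixels" (384x512x3 uint8, red, green, blue), "K" (3x3 intrinsics, pixels), "rvec" (rotation vector, rad) and "tvec" (3), from world to camera coordinates, as OpenCV has them. Camera axes: x right, y down, z forward; pixel columns grow to the right and rows downward; lengths in m; the calibration is good to about 2 mm. A picture is of the moment at which its call begins. There is no depth.
- bot.job_done(): hands the job in; it is judged then, once.
The state is a dict: "t": time; "joint_positions": joint angles; "joint_vel": joint speeds; "joint_efforts": joint torques, N m; "ee_pos": TCP position; "ee_rot": TCP orientation; "ft_force": force on the tool from outside, world axes, zero at the start; "ft_torque": the same for the moment, N m; "finger_gap": finger opening in m; "finger_force": force on a finger pad.
Only numpy, scipy, OpenCV 4.12 (cv2) and the standard library are available. Lean on these libraries where they do the work, as an engineer would, in place of code of your own. Each camera call takes 0.05 s, during which the arm holds its last target. There are 200 camera calls.

TASK

The carriage of the green fixture is locked by the spring plunger with the red knob. Gently pull the knob up only until it meets its soft stop, twist it clockwise (seen from above) to the white rest mark, let it down into the rest notch and let go so that it stays up by itself, without ever straining the mechanism; then push the carriage by its blue post fully home against the yellow stop. Leave the plunger parked and do not shift the other things on the bench.

Things in the scene. Friction and masses are not known exactly. Their poses are not given: they have to be found in the camera images.
- fixture: green fixture on the bench, fixed, base plate 130 x 250 mm. Origin: underside of the base, at bench height; x across the slide, y along it towards the yellow end stop, z up. A bridge on its +x side (top 60 mm above the bench) carries the lock plunger at x 30, y -95 mm. The carriage runs below, its top 34 mm above the bench
- bridge_top (a point): on the plunger's axis at the bridge's top, axes as the fixture's. Here stands a brass crown nut, 35 mm across, round the plunger's stem, with a deep slot, a land and a shallow rest notch for the stem's lug, and a cap over them. The cap's top is 26 to 40 mm above this point: how far the crown is screwed up differs each time and is not reported
- plunger: steel lock bolt, 10 mm diameter, with the red knob. Origin on its axis, 60 mm above the bench when fully down; rises 1:1 with the pull. A spring presses it down: 7 N at the bottom with its weight, 0.25 N more per mm. Down, its tip is 5 mm deep in the carriage and blocks it. It is strained when over 20 N acts between it and the crown or carriage (pull, twist, press or drop)
- knob (a joint): turn of the red knob, rad, clockwise from above positive; 0 in the slot. It cannot turn until lifted 9 to 23 mm (differs each time: feel it); 2 mm above that its lug meets a rubber stop of 15 N per mm. Rest notch centred at 1.25 rad, 0.12 rad of play each way, an end wall just beyond; lowered there, the lug drops in and rests 2.5 mm below the turning height. Lug 12.5 mm off the axis
- knob_grip (a point): red wing knob, a bar 36 mm (its x) by 14 mm (its y) by 30 mm tall; the point is on its axis 8 mm below its top, 22 mm above its underside: a right TCP height for a grasp from above. At rest it is 124 mm above the bench, x along the fixture's x. A white line on top marks the bar's +x end; a white line on the crown's cap marks where that end points when parked
- carriage (a joint): travel of the carriage, m: 0 locked, 0.080 fully home against the yellow stop, towards the fixture's +y; friction about 3 N
- post_grip (a point): blue square push post on the carriage, 16 x 16 mm, 52 mm tall, top 86 mm above the bench; the point lies on its axis 16 mm below its top; axes as the fixture's
- bearing: loose steel bearing ring, 52 mm across, 15 mm high; origin under its centre; a bystander
- spare_plunger: loose spare plunger with black wing, brass barrel, lying on the bench, 90 mm long; a bystander
- gear_hub: loose dark flanged hub, 56 mm across, 30 mm high; a bystander
- hammer: loose hammer with wooden handle; a bystander
- screwdriver: loose screwdriver with orange handle; a bystander
- spray_bottle: grey bottle with green cap, 70 mm across, 170 mm high; a bystander
- brush: loose brush with wooden handle; a bystander

How it is judged:
By the outcome, as a careful person would: the job done as asked, in the order asked, and still so for the second after the job is handed in, with the robot touching nothing.
It also fails if it takes over 67 s, if anything falls off the work surface, if the arm or the gripper's body presses on something with over 40 N, if the wrist force passes 120 N, or if a joint passes its speed limit or range.

## Working session

There is one attempt and no reset: what is moved stays moved. The work goes in short steps, Python scripts to look and compute and a tool call to move; the robot and the scene stay as the last step left them, time stands still between calls to the robot, and variables do not carry over. Pictures are saved under pics/ and viewed, at most 10 in all, crops included, and the job is handed in when it is done.

Besides the shell and the picture viewer there is one more tool, called after "Request:" by a JSON object that holds its "op" and its "data", one argument or row to a line. move_arm: Moves the arm, as the interface text tells. Its arguments: {"type":"object","properties":{"rows":{"type":"array"}},"required":["rows"]}

```bash
mkdir -p pics
cat > h.py <<'E'
import numpy as np,cv2
from plant import bot
def cam(n):
    c=bot.read_camera(n); R=cv2.Rodrigues(np.array(c["rvec"],float))[0]
    return c["pixels"],np.array(c["K"]),R,np.array(c["tvec"],float).ravel()
def ray(K,R,t,u,v):
    d=R.T@np.linalg.solve(K,[u,v,1]); return -R.T@t,d
def onplane(K,R,t,u,v,z):
    o,d=ray(K,R,t,u,v); return o+d*(z-o[2])/d[2]
def proj(K,R,t,p):
    q=K@(R@np.array(p)+t); return q[:2]/q[2]
E
python3 - <<'E'
from h import *
ims=[]
for n in ["scene","top"]:
    p,K,R,t=cam(n); cv2.imwrite(f"pics/{n}.png",cv2.resize(p[...,::-1],(800,600),interpolation=cv2.INTER_CUBIC)); print(n,-R.T@t,R[2]);np.savez(n+".npz",p=p,K=K,R=R,t=t)
print(bot.state())
E
```

```text
scene [1.51862063 0.30051791 0.87706948] [-0.7614165  -0.2343027  -0.60443955]
top [ 0.29812477 -0.00447587  1.26874171] [ 0.21164853  0.0119839  -0.97727237]
{'t': 0.1, 'joint_positions': array([ 1.11449723e+00,  5.28404252e-01,  1.43377894e+00, -1.99848383e-05,
        1.18141976e+00, -1.78468656e-01]), 'joint_vel': array([ 4.91903019e-05, -2.08927330e-03, -5.03626666e-03, -3.64050757e-04,
        3.77298021e-04,  1.55848322e-03]), 'joint_efforts': array([-2.41117395e-04, -4.40982914e+01, -1.77150357e+01,  6.34577614e-02,
        5.33614308e-02, -6.28039879e-05]), 'ee_pos': array([0.17109303, 0.60046699, 0.24034887]), 'ee_rot': array([ 1.38465030e-01,  9.90366813e-01, -9.57830720e-04, -3.04909953e-04]), 'ft_force': array([ 0.04896435, -0.20842373,  0.16504767]), 'ft_torque': array([-0.02739461,  0.01846438,  0.01820382]), 'finger_force': 0.0, 'finger_gap': 0.08712994530801314}
```

View pics/scene.png

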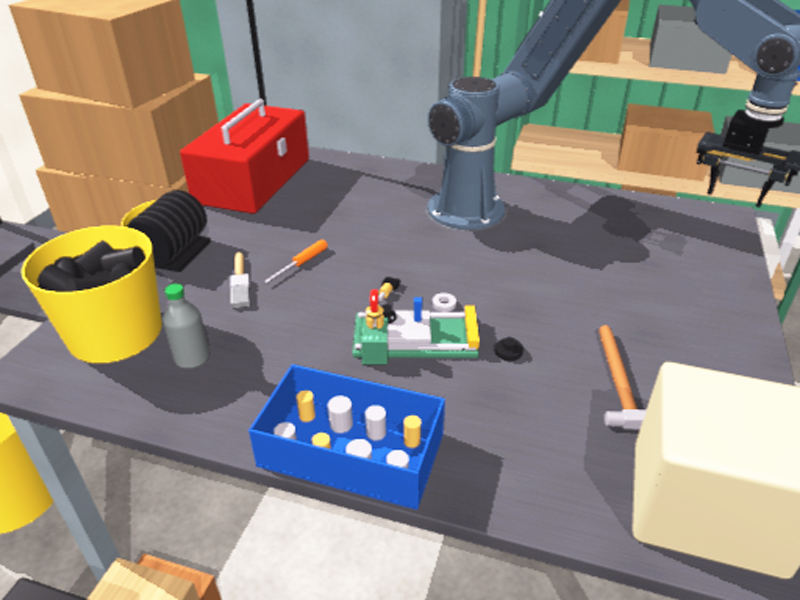

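View pics/top.png

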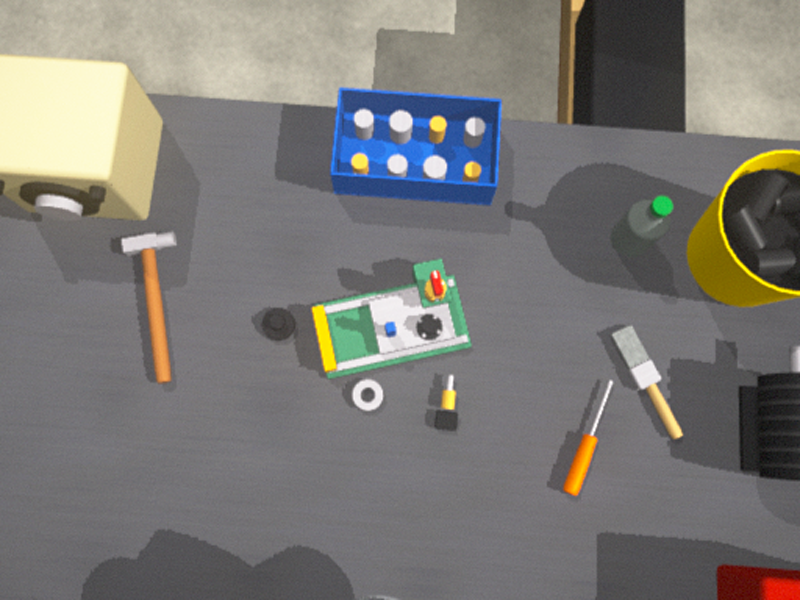

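The scene view shows the fixture mid-table, with the knob at about (375,300) and the post at (418,308) in the 800x600 picture. In the top view the knob is at (436,285), the post at (391,328) and the yellow stop at (324,338), with the fixture's +y pointing left (world +y).

```bash
cat > m.py <<'E'
from h import *
D={n:dict(np.load(n+".npz")) for n in ["scene","top"]}
def blobs(n,f,roi):
    p=D[n]["p"]; h=cv2.cvtColor(p,cv2.COLOR_RGB2HSV).astype(int); m=f(h[...,0],h[...,1],h[...,2]).astype(np.uint8)
    z=np.zeros_like(m); x0,y0,x1,y1=[int(a*.64) for a in roi]; z[y0:y1,x0:x1]=m[y0:y1,x0:x1]; return z
red=lambda h,s,v:((h<6)|(h>174))&(s>150)&(v>90)
blue=lambda h,s,v:(abs(h-110)<12)&(s>150)&(v>60)
yel=lambda h,s,v:(abs(h-24)<7)&(s>180)&(v>130)
grn=lambda h,s,v:(abs(h-75)<18)&(s>90)&(v>40)
roi=dict(scene=(340,270,500,370),top=(300,250,480,385))
def tri(a,b):
    A=np.zeros((3,3));B=np.zeros(3);os=[]
    for n,uv in (("scene",a),("top",b)):
        d=D[n];o,r=ray(d["K"],d["R"],d["t"],*uv);r/=np.linalg.norm(r);P=np.eye(3)-np.outer(r,r);A+=P;B+=P@o;os.append((o,P))
    x=np.linalg.solve(A,B);return x,[np.linalg.norm(P@(x-o)) for o,P in os]
c={}
for nm,f in dict(red=red,blue=blue,yel=yel,grn=grn).items():
    for n in D:
        m=blobs(n,f,roi[n]);ys,xs=np.nonzero(m);c[nm,n]=(xs.mean(),ys.mean())
        r=cv2.minAreaRect(np.c_[xs,ys].astype(np.float32));print(nm,n,len(xs),np.round(c[nm,n],1),np.round(r[0],1),np.round(r[1],1),round(r[2],1))
for nm in("red","blue","yel"):print(nm,tri(c[nm,"scene"],c[nm,"top"]))
t=D["top"]
m=blobs("top",yel,roi["top"]);ys,xs=np.nonzero(m)
k=(ys<235)&(xs<225)
r=cv2.boxPoints(cv2.minAreaRect(np.c_[xs,ys][k].astype(np.float32)));print("yel box",[np.round(onplane(t["K"],t["R"],t["t"],*q,.045),4) for q in r])
m=blobs("top",grn,roi["top"])|blobs("top",yel,roi["top"])
ys,xs=np.nonzero(m);h=cv2.convexHull(np.c_[xs,ys].astype(np.float32));a=cv2.approxPolyDP(h,3,True)[:,0]
for q in a:print("hull",q,np.round(onplane(t["K"],t["R"],t["t"],*q,.01),4))
for n,(x0,y0,x1,y1) in dict(scene=(210,165,320,235),top=(190,160,310,250)).items():
    s=D[n]["p"][y0:y1,x0:x1,::-1];cv2.imwrite(f"pics/c_{n}.png",cv2.resize(s,None,fx=6,fy=6,interpolation=cv2.INTER_CUBIC))
a=cv2.imread("pics/c_scene.png");b=cv2.imread("pics/c_top.png");W=720
o=np.zeros((a.shape[0]+b.shape[0],W,3),np.uint8);o[:a.shape[0],:a.shape[1]]=a;o[a.shape[0]:,:b.shape[1]]=b
o=cv2.resize(o,None,fx=.62,fy=.62);cv2.imwrite("pics/c.png",o)
E
python3 m.py
```

```text
red scene 56 [239.1 191.7] [239. 192.] [14.  4.] 90.0
red top 70 [279.1 181.7] [279.  181.2] [14.   5.5] 81.9
blue scene 70 [266.8 197. ] [267.  197.5] [15.  4.] 90.0
blue top 37 [249.4 209.7] [249.5 209.5] [7. 5.] 90.0
yel scene 164 [301.5 209. ] [301.4 209.1] [26.6  6.7] 80.5
yel top 331 [207.5 216.1] [243.9 210.7] [41.7 84. ] 81.5
grn scene 1040 [261.9 218.4] [265.5 217.5] [29. 79.] 90.0
grn top 1621 [247.5 207.3] [249.  202.8] [59.1 93.7] 77.5
red (array([ 0.5943272 , -0.0491926 ,  0.11694734]), [np.float64(0.001127711226630562), np.float64(0.0011277112266305806)])
blue (array([0.52867652, 0.01935801, 0.0630939 ]), [np.float64(0.0013545880544280063), np.float64(0.00135458805442808)])
yel (array([0.51013991, 0.12905285, 0.02627277]), [np.float64(0.0005663108856706769), np.float64(0.0005663108856706104)])
yel box [array([0.5568, 0.155 , 0.045 ]), array([0.5627, 0.1352, 0.045 ]), array([0.4624, 0.1044, 0.045 ]), array([0.4567, 0.1238, 0.045 ])]
hull [300. 221.] [ 0.5184 -0.1143  0.01  ]
hull [210. 241.] [0.4472 0.1184 0.01  ]
hull [200. 197.] [0.5629 0.1564 0.01  ]
hull [265. 169.] [ 0.6539 -0.0116  0.01  ]
hull [282. 166.] [ 0.6659 -0.0571  0.01  ]
hull [290. 177.] [ 0.6367 -0.0806  0.01  ]
```

View pics/c.png

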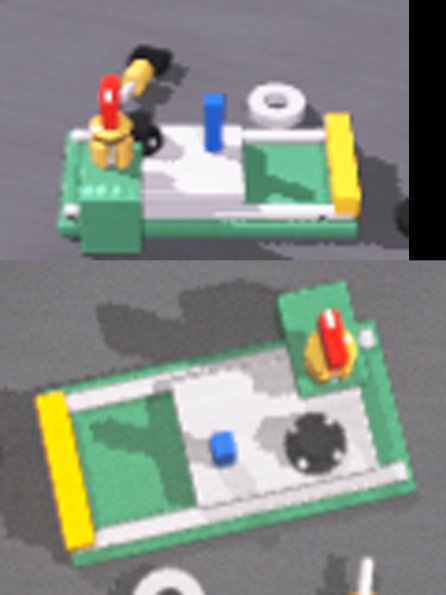

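The crop shows the red wing on the brass crown. The bar lies along the fixture's x, the white line is at the bar's outer end, and the post and yellow stop are clear. Measured yaw is about 17°, with the knob near (0.597, -0.056). I'll move over it for a wrist view.

Careful with the scale: shifts go in shares of 30 cm and turns go in shares of pi rad. That gives: -15 cm / 30 = -0.5, -2.6 cm / 30 = -0.0867, -0.57 rad / 3.1416 = -0.1814.

Request:
{"op": "move_arm", "data": {
  "rows": [
    [[-0.1,-0.0867,0],-0.0382,0],
    [[-0.2,-0.1733,0],-0.0764,0],
    [[-0.3,-0.2633,0],-0.1146,0],
    [[-0.4,-0.35,0],-0.1528,0],
    [[-0.5,-0.4367,0],-0.1814,0]
  ]
}}

```text
t: 0.52
ee_pos: [0.2796, 0.4329, 0.2409]
ee_rot: [-0.149, 0.989, -0.0, -0.0]
ft_force: [0.6, 0.5, -0.1]
finger_gap: 0.0868
finger_force: 0.0
```

Converted, -19 cm / 30 = -0.6333, -15.2 cm / 30 = -0.5067.

Request:
{"op": "move_arm", "data": {
  "rows": [
    [[-0.0367,-0.1267,0],0,0],
    [[-0.0733,-0.2533,0],0,0],
    [[-0.11,-0.38,0],0,0],
    [[-0.1467,-0.5067,0],0,0],
    [[-0.1833,-0.6333,0],0,0]
  ]
}}

```text
t: 0.93
ee_pos: [0.3873, 0.2664, 0.2411]
ee_rot: [-0.146, 0.989, -0.0, -0.0]
ft_force: [0.1, 0.8, -0.1]
finger_gap: 0.0867
finger_force: 0.0
```

Converted, -19 cm / 30 = -0.6333, -15.2 cm / 30 = -0.5067.

Request:
{"op": "move_arm", "data": {
  "rows": [
    [[-0.0367,-0.1267,0],0,0],
    [[-0.0733,-0.2533,0],0,0],
    [[-0.11,-0.38,0],0,0],
    [[-0.1467,-0.5067,0],0,0],
    [[-0.1833,-0.6333,0],0,0]
  ]
}}

```text
t: 1.35
ee_pos: [0.4947, 0.1002, 0.2411]
ee_rot: [-0.145, 0.989, 0.0, -0.0]
ft_force: [1.7, 0.9, 0.8]
finger_gap: 0.0871
finger_force: 0.0
```

Request:
{"op": "move_arm", "data": {
  "rows": [
    [[-0.0367,-0.1267,0],0,0],
    [[-0.0733,-0.2533,0],0,0],
    [[-0.11,-0.38,0],0,0],
    [[-0.1467,-0.5067,0],0,0],
    [[-0.1667,-0.5833,0],0,0]
  ]
}}

```text
t: 1.77
ee_pos: [0.5947, -0.055, 0.2409]
ee_rot: [-0.144, 0.99, -0.001, 0.001]
ft_force: [-0.5, -0.1, -0.5]
finger_gap: 0.0867
finger_force: 0.0
```

Run:
```python
from h import *
p,K,R,t=cam("wrist");np.savez("wrist.npz",p=p,K=K,R=R,t=t);cv2.imwrite("pics/w1.png",cv2.resize(p[...,::-1],(800,600)))
s=bot.state();print(s["ee_pos"],s["joint_positions"],-R.T@t,R[2])
```

```text
[ 0.59701358 -0.05823949  0.24098602] [-0.28197404  0.49164901  1.5020747  -0.00314085  1.14193956 -2.13937104] [ 0.51643029 -0.08014577  0.38467747] [ 0.28513768  0.08304601 -0.95488212]
```

View pics/w1.png

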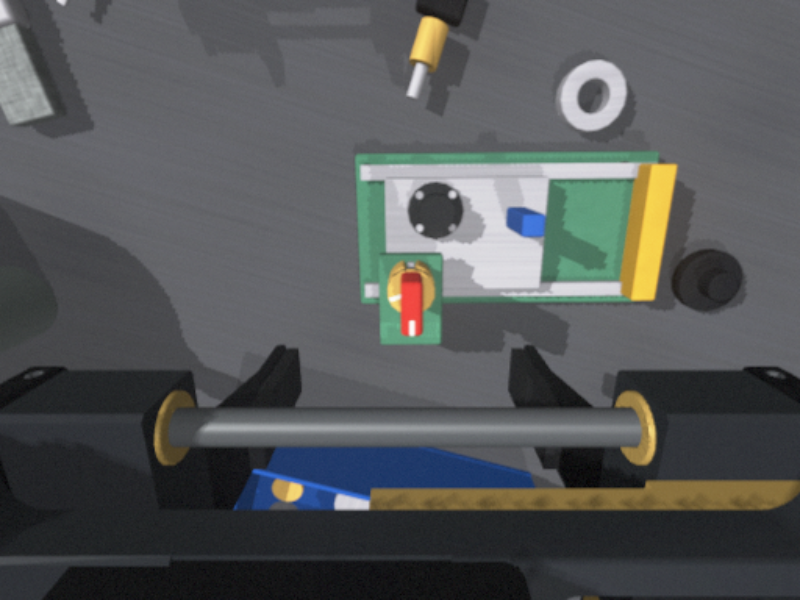

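The wrist view shows the bar at about (411,305) with its white end at (411,328). The cap's rest mark is at about (395,297), the post top at (530,228) and the stop at (650,230).

Run:
```python
from h import *
d=dict(np.load("wrist.npz"));K,R,t,p=d["K"],d["R"],d["t"],d["p"]
h=cv2.cvtColor(p,cv2.COLOR_RGB2HSV).astype(int);H,S,V=h[...,0],h[...,1],h[...,2]
red=((H<6)|(H>174))&(S>130)&(V>90);red[230:]=0;red[:,:240]=0;red[:,290:]=0
ys,xs=np.nonzero(red);print("red",xs.min(),xs.max(),ys.min(),ys.max())
for y in range(ys.min()-1,ys.max()+3,3):
    k=red[y];print(y,np.nonzero(k)[0][[0,-1]] if k.any() else None,p[y,263])
f=lambda u,v,z:np.round(onplane(K,R,t,u,v,z),4)
ex=np.array([np.cos(.298),np.sin(.298)]);ey=np.array([-ex[1],ex[0]])
e=f(xs[ys>ys.max()-6].mean(),ys.max()+1,.132);print("end",e,"axis",e[:2]-.018*ex)
# base corners at z=.01 (guess), bridge top far edge z=.06
g=(abs(H-75)<18)&(S>90)&(V>40);g[225:]=0;g[:90]=0;g[:,:220]=0;g[:,430:]=0
a=cv2.approxPolyDP(cv2.convexHull(np.argwhere(g)[:,::-1].astype(np.float32)),2,True)[:,0]
for q in a:print("g",q,f(*q,.01),f(*q,.06))
b=(abs(H-112)<12)&(S>150)&(V>60);b[180:]=0;b[:,:310]=0
ys,xs=np.nonzero(b);print("blue",xs.min(),xs.max(),ys.min(),ys.max())
for q in cv2.approxPolyDP(cv2.convexHull(np.c_[xs,ys].astype(np.float32)),1,True)[:,0]:print(q,f(*q,.086),f(*q,.034))
```

```text
red 257 269 175 214
174 None [170  91  61]
177 [257 268] [151  54  48]
180 [257 269] [181  56  49]
183 [257 269] [241  70  64]
186 [257 269] [243  73  66]
189 [257 269] [243  72  66]
192 [257 269] [242  72  65]
195 [257 269] [242  71  64]
198 [257 269] [242  71  64]
201 [257 269] [242  73  66]
204 [257 269] [239  99  92]
207 [257 269] [253 252 250]
210 [257 269] [253 252 251]
213 [257 269] [252 252 251]
216 None [ 98 161 128]
end [ 0.6155 -0.0468  0.132 ] axis [ 0.59829334 -0.05208496]
g [420.  98.] [0.4501 0.116  0.01  ] [0.4589 0.0898 0.06  ]
g [402. 192.] [0.5729 0.1488 0.01  ] [0.5653 0.1183 0.06  ]
g [280. 219.] [ 0.6622 -0.0048  0.01  ] [ 0.6428 -0.0149  0.06  ]
g [244. 218.] [ 0.6759 -0.056   0.01  ] [ 0.6546 -0.0592  0.06  ]
g [231. 190.] [ 0.6397 -0.0853  0.01  ] [ 0.6232 -0.0846  0.06  ]
g [229.  99.] [ 0.5215 -0.1194  0.01  ] [ 0.5208 -0.1142  0.06  ]
blue 325 348 134 150
[347. 150.] [0.5348 0.0246 0.086 ] [0.5379 0.0428 0.034 ]
[334. 150.] [0.5388 0.0111 0.086 ] [0.5427 0.027  0.034 ]
[328. 146.] [0.5366 0.0033 0.086 ] [0.5401 0.0178 0.034 ]
[325. 142.] [ 0.5335 -0.0013  0.086 ] [0.5365 0.0124 0.034 ]
[326. 134.] [ 0.5252 -0.0033  0.086 ] [0.5268 0.0101 0.034 ]
[336. 134.] [0.5222 0.0069 0.086 ] [0.5232 0.0221 0.034 ]
[347. 138.] [0.5228 0.0197 0.086 ] [0.5239 0.0371 0.034 ]
```

Converted, 7 cm / 30 = 0.2333, 5 cm / 30 = 0.1667.

Request:
{"op": "move_arm", "data": {
  "rows": [
    [[-0.0067,0.0167,0.0833],0,0],
    [[-0.0067,0.0167,0.1667],0,0.2],
    [[-0.0067,0.0167,0.2333],0,0.4],
    [[-0.0067,0.0167,0.2333],0,0.5],
    [[-0.0067,0.0167,0.2333],0,0.55]
  ]
}}

```text
t: 2.23
ee_pos: [0.5919, -0.0453, 0.1701]
ee_rot: [-0.146, 0.989, 0.001, -0.002]
ft_force: [-0.6, -0.1, 0.3]
finger_gap: 0.0681
finger_force: 0.0
```

Run:
```python
from h import *
p,K,R,t=cam("wrist");np.savez("wrist2.npz",p=p,K=K,R=R,t=t)
s=bot.state();print(s["ee_pos"],s["ee_rot"],s["finger_gap"],K[0])
cv2.imwrite("pics/w2.png",cv2.resize(p[130:350,120:400,::-1],None,fx=2.5,fy=2.5,interpolation=cv2.INTER_CUBIC))
h=cv2.cvtColor(p,cv2.COLOR_RGB2HSV).astype(int);H,S,V=h[...,0],h[...,1],h[...,2]
red=((H<6)|(H>174))&(S>130)&(V>90);red[:,:220]=0;red[:,300:]=0;red[:,:][320:]=0
ys,xs=np.nonzero(red);print("red",xs.min(),xs.max(),ys.min(),ys.max())
for y in range(ys.min()-1,ys.max()+3,3):
    k=red[y];print(y,np.nonzero(k)[0][[0,-1]] if k.any() else None,p[y,262])
for q in ((xs.min(),ys.max()+1),(xs.max()+1,ys.max()+1)):print(onplane(K,R,t,*q,.132))
print("tcp px",proj(K,R,t,s["ee_pos"]),"exp knob end px",)
```

```text
[ 0.59313333 -0.04561446  0.17145463] [-1.45681347e-01  9.89331558e-01  5.17049334e-05 -1.07448486e-04] 0.06424366133570868 [275.8609946    0.         258.72756797]
red 242 260 196 250
195 None [222 181 100]
198 [245 259] [190 155  88]
201 [244 260] [194 159  89]
204 [243 260] [194 157  88]
207 [243 260] [186 148  83]
210 [242 260] [188 151  84]
213 [242 260] [189 150  83]
216 [242 260] [192 153  85]
219 [243 260] [191 152  84]
222 [243 260] [191 151  82]
225 [243 260] [192 154  85]
228 [243 260] [ 99 152 121]
231 [243 260] [ 96 151 120]
234 [243 260] [ 99 154 123]
237 [243 260] [ 98 153 122]
240 [243 260] [100 156 124]
243 [243 260] [ 97 152 121]
246 [243 260] [ 96 150 120]
249 [244 259] [101 100 102]
252 None [ 97  98 101]
[ 0.61666655 -0.05282289  0.132     ]
[ 0.61262955 -0.03933784  0.132     ]
tcp px [261.06879847 253.83170252] exp knob end px
```

View pics/w2.png

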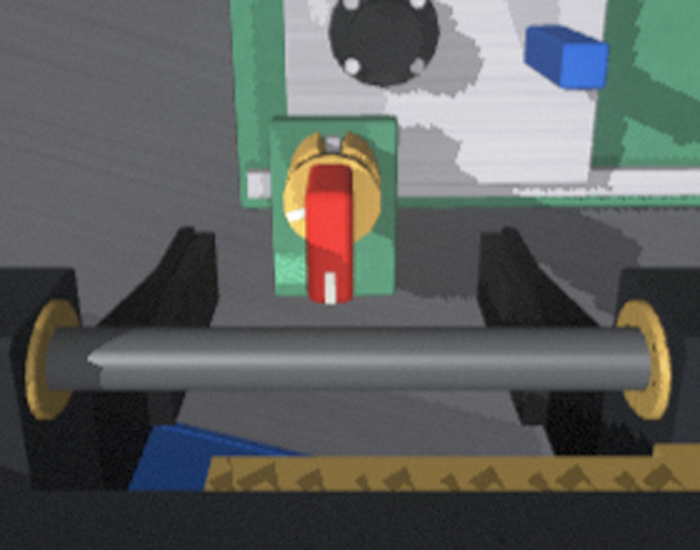

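The crop shows the bar centred at about (330,235) and the fingertips at (205,240) and (490,240). The bar is about 5–6 mm to the tool's −y side, so I'll correct and let it settle above the knob.

Request:
{"op": "move_arm", "data": {
  "rows": [
    [[0,0,0],0,0.55],
    [[0,0,0],0,0.55],
    [[0,0,0],0,0.55],
    [[0,0,0],0,0.55]
  ]
}}

```text
t: 2.62
ee_pos: [0.5935, -0.0458, 0.1723]
ee_rot: [-0.146, 0.989, -0.0, 0.001]
ft_force: [-0.4, -1.0, -0.5]
finger_gap: 0.0417
finger_force: 0.0
```

Converted, -0.55 cm / 30 = -0.0183, -0.3 cm / 30 = -0.01.

Request:
{"op": "move_arm", "data": {
  "rows": [
    [[-0.0033,-0.01,0],0,0.6],
    [[-0.0067,-0.0183,0],0,0.6],
    [[-0.0067,-0.0183,0],0,0.6],
    [[-0.0067,-0.0183,0],0,0.6],
    [[-0.0067,-0.0183,0],0,0.6]
  ]
}}

```text
t: 3.03
ee_pos: [0.5965, -0.0505, 0.1711]
ee_rot: [-0.145, 0.989, 0.0, -0.0]
ft_force: [-0.2, -0.5, 0.8]
finger_gap: 0.035
finger_force: 0.0
```

```bash
cat > k.py <<'E'
from h import *
import sys
p,K,R,t=cam("wrist")
s=bot.state();e=s["ee_pos"];print(e,s["ee_rot"],s["finger_gap"],s["ft_force"])
h=cv2.cvtColor(p,cv2.COLOR_RGB2HSV).astype(int);H,S,V=h[...,0],h[...,1],h[...,2]
red=((H<6)|(H>174))&(S>130)&(V>90);red[:,:220]=0;red[:,300:]=0;red[320:]=0
ys,xs=np.nonzero(red);u0,u1=np.median([[np.nonzero(red[y])[0][0],np.nonzero(red[y])[0][-1]+1] for y in range(ys.max()-25,ys.max()-3)],axis=0)
ex=np.array([.958,.285]);print(u0,u1,ys.max())
c=onplane(K,R,t,(u0+u1)/2,ys.max()+1,.132);a=c[:2]-.018*ex;d=a-e[:2]
print("axis",a,"tool dx,dy mm",1000*d@-ex,1000*d@[-.285,.958])
g=p[:,:,:].max(2)<60
for y in (225,235,245):
    row=g[y];l=np.nonzero(row[:int(u0)])[0];r=np.nonzero(row[int(u1):])[0];print(y,l[-1:]+1,r[:1]+int(u1))
cv2.imwrite(sys.argv[1],cv2.resize(p[130:350,120:400,::-1],None,fx=2.5,fy=2.5,interpolation=cv2.INTER_CUBIC))
E
python3 k.py pics/w3.png
```

```text
[ 0.59643595 -0.05048375  0.17114488] [-1.45531418e-01  9.89353618e-01  6.83091638e-05 -1.42983028e-04] 0.034967987200403484 [-0.88909652 -0.36411171  0.79439797]
251.0 270.0 246
axis [ 0.59756779 -0.05084812] tool dx,dy mm -0.980456158926244 -0.6716406833916632
225 [232] [287]
235 [232] [286]
245 [233] [286]
```

Converted, 4.7 cm / 30 = 0.1567, 4 cm / 30 = 0.1333.

Request:
{"op": "move_arm", "data": {
  "rows": [
    [[-0.0033,0,0.05],0,0.65],
    [[-0.0033,0,0.1],0,0.7],
    [[-0.0033,0,0.1333],0,0.74],
    [[-0.0033,0,0.1567],0,0.76],
    [[-0.0033,0,0.1567],0,0.78]
  ]
}}

```text
t: 3.5
ee_pos: [0.5964, -0.0499, 0.1226]
ee_rot: [-0.146, 0.989, 0.001, -0.002]
ft_force: [0.6, 0.1, -0.3]
finger_gap: 0.0211
finger_force: 0.0
```

Request:
{"op": "move_arm", "data": {
  "rows": [
    [[0,0,0],0,0.79],
    [[0,0,0],0,0.8],
    [[0,0,0],0,0.81],
    [[0,0,0],0,0.81],
    [[0,0,0],0,0.81]
  ]
}}

```text
t: 3.92
ee_pos: [0.5978, -0.0503, 0.1248]
ee_rot: [-0.146, 0.989, -0.0, 0.001]
ft_force: [0.1, 0.6, 0.6]
finger_gap: 0.0167
finger_force: 0.0
```

Run:
```python
from h import *
p,K,R,t=cam("wrist");s=bot.state();print(s["ee_pos"],s["ft_force"],s["ft_torque"],s["finger_gap"],s["finger_force"])
cv2.imwrite("pics/w4.png",cv2.resize(p[150:300,150:370,::-1],None,fx=3.5,fy=3.5,interpolation=cv2.INTER_CUBIC))
```

```text
[ 0.59772293 -0.05021144  0.12473221] [ 0.50177687  0.08029486 -0.0115009 ] [0.09395177 0.00228035 0.03103303] 0.01652065252941834 0.0
```

View pics/w4.png

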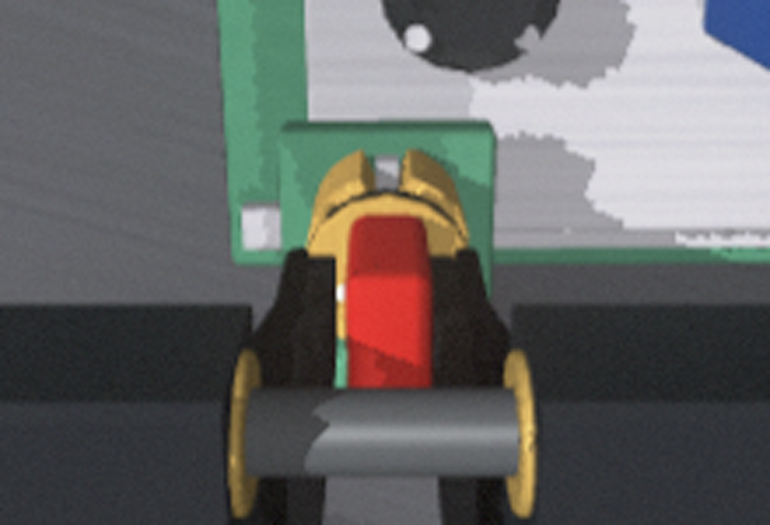

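The fingers straddle the bar, touching at the right (430,310) with about 1.5 mm free at the left (342,310). I'll shift +y by 1 mm and close.

Converted, 0.1 cm / 30 = 0.0033.

Request:
{"op": "move_arm", "data": {
  "rows": [
    [[0,0.0033,0],0,0.81],
    [[0,0.0033,0],0,0.81],
    [[0,0.0033,0],0,0.83],
    [[0,0.0033,0],0,0.84],
    [[0,0.0033,0],0,0.85]
  ]
}}

```text
t: 4.38
ee_pos: [0.5972, -0.0492, 0.1242]
ee_rot: [-0.146, 0.989, -0.0, -0.0]
ft_force: [0.1, 0.3, 0.3]
finger_gap: 0.0139
finger_force: 18.2
```

Request:
{"op": "move_arm", "data": {
  "rows": [
    [[0,0,0],0,0.87],
    [[0,0,0],0,0.9],
    [[0,0,0],0,0.95],
    [[0,0,0],0,1],
    [[0,0,0],0,1]
  ]
}}

```text
t: 4.8
ee_pos: [0.5972, -0.0492, 0.1243]
ee_rot: [-0.146, 0.989, 0.0, 0.0]
ft_force: [-0.1, -0.3, 0.2]
finger_gap: 0.0135
finger_force: 30.0
```

```bash
cat > s.py <<'E'
from plant import bot
import numpy as np
s=bot.state()
for k in("t","ee_pos","ft_force","ft_torque","finger_gap","finger_force"):print(k,np.round(s[k],4))
E
python3 s.py
```

```text
t 4.8
ee_pos [ 0.5972 -0.0492  0.1243]
ft_force [-0.1194 -0.2818  0.1786]
ft_torque [-0.0143  0.0353  0.0706]
finger_gap 0.0135
finger_force 29.9999
```

Request:
{"op": "move_arm", "data": {
  "rows": [
    [[0,0,-0.0067],0,1],
    [[0,0,-0.0133],0,1],
    [[0,0,-0.02],0,1],
    [[0,0,-0.0267],0,1],
    [[0,0,-0.03],0,1]
  ]
}}

```text
t: 5.22
ee_pos: [0.5971, -0.0492, 0.1329]
ee_rot: [-0.146, 0.989, 0.0, -0.0]
ft_force: [3.0, -0.4, -9.3]
finger_gap: 0.014
finger_force: 30.0
```

Converted, -0.1 cm / 30 = -0.0033, -0.05 cm / 30 = -0.0017.

Request:
{"op": "move_arm", "data": {
  "rows": [
    [[0,0,0],0,1],
    [[0,0,0],0,1],
    [[0,0,-0.0017],0,1],
    [[0,0,-0.0033],0,1],
    [[0,0,-0.0033],0,1]
  ]
}}

```text
t: 5.63
ee_pos: [0.5971, -0.0492, 0.1342]
ee_rot: [-0.146, 0.989, 0.0, -0.0]
ft_force: [2.5, -0.5, -9.0]
finger_gap: 0.0134
finger_force: 30.0
```

Converted, -0.1 cm / 30 = -0.0033, -0.06 cm / 30 = -0.002.

Request:
{"op": "move_arm", "data": {
  "rows": [
    [[0,0,-0.001],0,1],
    [[0,0,-0.002],0,1],
    [[0,0,-0.0033],0,1],
    [[0,0,-0.0033],0,1],
    [[0,0,-0.0033],0,1]
  ]
}}

```text
t: 6.05
ee_pos: [0.5971, -0.0492, 0.1352]
ee_rot: [-0.146, 0.989, 0.0, -0.0]
ft_force: [2.1, -0.1, -9.4]
finger_gap: 0.0138
finger_force: 30.0
```

Converted, -0.08 cm / 30 = -0.0027, -0.06 cm / 30 = -0.002.

Request:
{"op": "move_arm", "data": {
  "rows": [
    [[0,0,-0.001],0,1],
    [[0,0,-0.002],0,1],
    [[0,0,-0.0027],0,1],
    [[0,0,-0.0027],0,1],
    [[0,0,-0.0027],0,1]
  ]
}}

```text
t: 6.47
ee_pos: [0.5971, -0.0492, 0.136]
ee_rot: [-0.146, 0.989, 0.0, -0.0]
ft_force: [1.9, -1.6, -9.5]
finger_gap: 0.0138
finger_force: 30.0
```

Converted, -0.08 cm / 30 = -0.0027, -0.06 cm / 30 = -0.002.

Request:
{"op": "move_arm", "data": {
  "rows": [
    [[0,0,-0.001],0,1],
    [[0,0,-0.002],0,1],
    [[0,0,-0.0027],0,1],
    [[0,0,-0.0027],0,1],
    [[0,0,-0.0027],0,1]
  ]
}}

```text
t: 6.88
ee_pos: [0.5971, -0.0492, 0.1368]
ee_rot: [-0.146, 0.989, 0.0, -0.0]
ft_force: [1.8, -0.2, -10.3]
finger_gap: 0.0138
finger_force: 30.0
```

Converted, -0.08 cm / 30 = -0.0027, -0.06 cm / 30 = -0.002.

Request:
{"op": "move_arm", "data": {
  "rows": [
    [[0,0,-0.001],0,1],
    [[0,0,-0.002],0,1],
    [[0,0,-0.0027],0,1],
    [[0,0,-0.0027],0,1],
    [[0,0,-0.0027],0,1]
  ]
}}

```text
t: 7.3
ee_pos: [0.5971, -0.0492, 0.1376]
ee_rot: [-0.146, 0.989, 0.0, -0.0]
ft_force: [1.9, -0.3, -10.8]
finger_gap: 0.0138
finger_force: 30.0
```

Converted, -0.07 cm / 30 = -0.0023, -0.06 cm / 30 = -0.002.

Request:
{"op": "move_arm", "data": {
  "rows": [
    [[0,0,-0.001],0,1],
    [[0,0,-0.002],0,1],
    [[0,0,-0.0023],0,1],
    [[0,0,-0.0023],0,1],
    [[0,0,-0.0023],0,1]
  ]
}}

```text
t: 7.72
ee_pos: [0.5971, -0.0492, 0.1383]
ee_rot: [-0.146, 0.989, 0.0, -0.0]
ft_force: [2.4, -0.1, -11.5]
finger_gap: 0.0137
finger_force: 30.0
```

Converted, -0.05 cm / 30 = -0.0017, -0.03 cm / 30 = -0.001.

Request:
{"op": "move_arm", "data": {
  "rows": [
    [[0,0,-0.001],0,1],
    [[0,0,-0.0017],0,1],
    [[0,0,-0.0017],0,1],
    [[0,0,-0.0017],0,1],
    [[0,0,-0.0017],0,1]
  ]
}}

```text
t: 8.13
ee_pos: [0.5971, -0.0492, 0.1388]
ee_rot: [-0.146, 0.989, 0.0, -0.0]
ft_force: [2.3, -0.6, -10.9]
finger_gap: 0.014
finger_force: 30.0
```

Converted, -0.07 cm / 30 = -0.0023, -0.06 cm / 30 = -0.002.

Request:
{"op": "move_arm", "data": {
  "rows": [
    [[0,0,-0.001],0,1],
    [[0,0,-0.002],0,1],
    [[0,0,-0.0023],0,1],
    [[0,0,-0.0023],0,1],
    [[0,0,-0.0023],0,1]
  ]
}}

```text
t: 8.55
ee_pos: [0.5971, -0.0492, 0.1395]
ee_rot: [-0.146, 0.989, 0.0, -0.0]
ft_force: [1.9, -0.6, -10.1]
finger_gap: 0.0139
finger_force: 30.0
```

Converted, -0.08 cm / 30 = -0.0027, -0.06 cm / 30 = -0.002.

Request:
{"op": "move_arm", "data": {
  "rows": [
    [[0,0,-0.001],0,1],
    [[0,0,-0.002],0,1],
    [[0,0,-0.0027],0,1],
    [[0,0,-0.0027],0,1],
    [[0,0,-0.0027],0,1]
  ]
}}

```text
t: 8.97
ee_pos: [0.5971, -0.0492, 0.1403]
ee_rot: [-0.146, 0.989, 0.0, -0.0]
ft_force: [1.7, -0.8, -10.3]
finger_gap: 0.0137
finger_force: 30.0
```

Converted, -0.08 cm / 30 = -0.0027, -0.06 cm / 30 = -0.002.

Request:
{"op": "move_arm", "data": {
  "rows": [
    [[0,0,-0.001],0,1],
    [[0,0,-0.002],0,1],
    [[0,0,-0.0027],0,1],
    [[0,0,-0.0027],0,1],
    [[0,0,-0.0027],0,1]
  ]
}}

```text
t: 9.38
ee_pos: [0.5971, -0.0492, 0.1411]
ee_rot: [-0.146, 0.989, 0.0, -0.0]
ft_force: [1.0, -0.8, -10.7]
finger_gap: 0.014
finger_force: 30.0
```

Converted, -0.08 cm / 30 = -0.0027, -0.06 cm / 30 = -0.002.

Request:
{"op": "move_arm", "data": {
  "rows": [
    [[0,0,-0.001],0,1],
    [[0,0,-0.002],0,1],
    [[0,0,-0.0027],0,1],
    [[0,0,-0.0027],0,1],
    [[0,0,-0.0027],0,1]
  ]
}}

```text
t: 9.8
ee_pos: [0.5971, -0.0492, 0.1419]
ee_rot: [-0.146, 0.989, 0.0, -0.0]
ft_force: [0.8, -1.2, -11.5]
finger_gap: 0.0139
finger_force: 30.0
```

Converted, -0.08 cm / 30 = -0.0027, -0.06 cm / 30 = -0.002.

Request:
{"op": "move_arm", "data": {
  "rows": [
    [[0,0,-0.001],0,1],
    [[0,0,-0.002],0,1],
    [[0,0,-0.0027],0,1],
    [[0,0,-0.0027],0,1],
    [[0,0,-0.0027],0,1]
  ]
}}

```text
t: 10.22
ee_pos: [0.5972, -0.0492, 0.1427]
ee_rot: [-0.146, 0.989, 0.0, -0.0]
ft_force: [1.1, -0.2, -10.7]
finger_gap: 0.0137
finger_force: 30.0
```

Request:
{"op": "move_arm", "data": {
  "rows": [
    [[0,0,-0.001],0,1],
    [[0,0,-0.002],0,1],
    [[0,0,-0.0027],0,1],
    [[0,0,-0.0027],0,1],
    [[0,0,-0.0027],0,1]
  ]
}}

```text
t: 10.63
ee_pos: [0.5971, -0.0492, 0.1431]
ee_rot: [-0.146, 0.989, 0.0, -0.0]
ft_force: [2.5, -0.2, -15.9]
finger_gap: 0.0141
finger_force: 30.0
```

Soft stop felt at z≈0.1428 (lift ≈18.5 mm, +4 N). I'll back off about 1.2 mm and twist in steps.

Converted, 0.12 cm / 30 = 0.004, 0.06 cm / 30 = 0.002, 0.1 rad / 3.1416 = 0.0318.

Request:
{"op": "move_arm", "data": {
  "rows": [
    [[0,0,0.002],0,1],
    [[0,0,0.004],0,1],
    [[0,0,0.004],0,1],
    [[0,0,0.004],0.0159,1],
    [[0,0,0.004],0.0318,1]
  ]
}}

```text
t: 11.05
ee_pos: [0.5971, -0.0491, 0.1428]
ee_rot: [-0.095, 0.995, 0.0, 0.0]
ft_force: [1.8, -0.6, -10.9]
finger_gap: 0.014
finger_force: 30.0
```

```bash
python3 s.py
```

```text
t 11.05
ee_pos [ 0.5971 -0.0491  0.1428]
ft_force [  1.7623  -0.6197 -10.9066]
ft_torque [-0.0377 -0.1945 -0.0227]
finger_gap 0.014
finger_force 29.996
```

Converted, 0.04 cm / 30 = 0.0013, 0.02 cm / 30 = 0.0007, 0.3 rad / 3.1416 = 0.0955.

Request:
{"op": "move_arm", "data": {
  "rows": [
    [[0,0,0.0007],0.0159,1],
    [[0,0,0.0013],0.0318,1],
    [[0,0,0.0013],0.0541,1],
    [[0,0,0.0013],0.0764,1],
    [[0,0,0.0013],0.0955,1]
  ]
}}

```text
t: 11.47
ee_pos: [0.5971, -0.0488, 0.1424]
ee_rot: [0.056, 0.998, 0.0, -0.0]
ft_force: [0.7, 0.0, -11.6]
finger_gap: 0.0138
finger_force: 30.0
```

```bash
python3 s.py
```

```text
t 11.4667
ee_pos [ 0.5971 -0.0488  0.1424]
ft_force [  0.7007   0.0117 -11.607 ]
ft_torque [ 0.1643 -0.281   0.0195]
finger_gap 0.0138
finger_force 29.9958
```

Converted, 0.4 rad / 3.1416 = 0.1273.

Request:
{"op": "move_arm", "data": {
  "rows": [
    [[0,0,0],0.0255,1],
    [[0,0,0],0.0509,1],
    [[0,0,0],0.0764,1],
    [[0,0,0],0.1019,1],
    [[0,0,0],0.1273,1]
  ]
}}

```text
t: 11.88
ee_pos: [0.5972, -0.0485, 0.1424]
ee_rot: [0.253, 0.967, 0.001, -0.0]
ft_force: [1.7, 1.8, -11.7]
finger_gap: 0.0138
finger_force: 30.0
```

```bash
python3 s.py
```

```text
t 11.8833
ee_pos [ 0.5972 -0.0485  0.1424]
ft_force [  1.6648   1.8309 -11.7486]
ft_torque [ 0.2672 -0.3082  0.0352]
finger_gap 0.0138
finger_force 29.9944
```

Converted, 0.41 rad / 3.1416 = 0.1305.

Request:
{"op": "move_arm", "data": {
  "rows": [
    [[0,0,0],0.0318,1],
    [[0,0,0],0.0637,1],
    [[0,0,0],0.0955,1],
    [[0,0,0],0.1178,1],
    [[0,0,0],0.1305,1]
  ]
}}

```text
t: 12.3
ee_pos: [0.5975, -0.0483, 0.1425]
ee_rot: [0.445, 0.896, 0.001, 0.0]
ft_force: [2.3, 2.3, -11.5]
finger_gap: 0.0139
finger_force: 30.0
```

Converted, 0.02 rad / 3.1416 = 0.0064.

Request:
{"op": "move_arm", "data": {
  "rows": [
    [[0,0,0],0.0064,1],
    [[0,0,0],0.0064,1],
    [[0,0,0],0.0064,1]
  ]
}}

```text
t: 12.55
ee_pos: [0.5975, -0.0484, 0.1422]
ee_rot: [0.452, 0.892, 0.001, 0.0]
ft_force: [2.6, 4.1, -10.7]
finger_gap: 0.0139
finger_force: 30.0
```

```bash
python3 s.py; python3 -c "
from plant import bot;import math
q=bot.state()['ee_rot'];print(2*(math.atan2(q[0],q[1])+.1462))"
```

```text
t 12.55
ee_pos [ 0.5975 -0.0484  0.1422]
ft_force [  2.5772   4.0887 -10.7182]
ft_torque [ 0.7528 -0.4737  0.    ]
finger_gap 0.0139
finger_force 29.998
1.2298656741202811
```

Converted, 0.18 cm / 30 = 0.006, 0.03 cm / 30 = 0.001.

Request:
{"op": "move_arm", "data": {
  "rows": [
    [[0,0.001,0.0013],0,1],
    [[0,0.001,0.0027],0,1],
    [[0,0.001,0.004],0,1],
    [[0,0.001,0.0053],0,1],
    [[0,0.001,0.006],0,1]
  ]
}}

```text
t: 12.97
ee_pos: [0.5975, -0.0484, 0.1401]
ee_rot: [0.452, 0.892, 0.001, -0.0]
ft_force: [2.2, 4.4, -11.8]
finger_gap: 0.0138
finger_force: 30.0
```

Converted, 0.06 cm / 30 = 0.002, 0.03 cm / 30 = 0.001.

Request:
{"op": "move_arm", "data": {
  "rows": [
    [[0,0,0.001],0,1],
    [[0,0,0.002],0,1],
    [[0,0,0.002],0,1]
  ]
}}

```text
t: 13.22
ee_pos: [0.5975, -0.0484, 0.1395]
ee_rot: [0.452, 0.892, 0.001, -0.0]
ft_force: [2.3, 5.5, -11.8]
finger_gap: 0.0138
finger_force: 30.0
```

Converted, 0.08 cm / 30 = 0.0027, 0.06 cm / 30 = 0.002.

Request:
{"op": "move_arm", "data": {
  "rows": [
    [[0,0,0.001],0,1],
    [[0,0,0.002],0,1],
    [[0,0,0.0027],0,1],
    [[0,0,0.0027],0,1],
    [[0,0,0.0027],0,1]
  ]
}}

```text
t: 13.63
ee_pos: [0.5975, -0.0484, 0.1388]
ee_rot: [0.452, 0.892, 0.001, -0.0]
ft_force: [1.3, 4.4, -11.5]
finger_gap: 0.0139
finger_force: 30.0
```

Converted, 0.05 cm / 30 = 0.0017, 0.04 cm / 30 = 0.0013.

Request:
{"op": "move_arm", "data": {
  "rows": [
    [[0,0,0.0007],0,1],
    [[0,0,0.0013],0,1],
    [[0,0,0.0017],0,1],
    [[0,0,0.0017],0,1],
    [[0,0,0.0017],0,1]
  ]
}}

```text
t: 14.05
ee_pos: [0.5975, -0.0483, 0.1383]
ee_rot: [0.452, 0.892, 0.001, -0.0]
ft_force: [2.7, 6.5, -11.2]
finger_gap: 0.0137
finger_force: 30.0
```

Converted, 0.05 cm / 30 = 0.0017, 0.04 cm / 30 = 0.0013.

Request:
{"op": "move_arm", "data": {
  "rows": [
    [[0,0,0.0007],0,1],
    [[0,0,0.0013],0,1],
    [[0,0,0.0017],0,1],
    [[0,0,0.0017],0,1],
    [[0,0,0.0017],0,1]
  ]
}}

```text
t: 14.47
ee_pos: [0.5975, -0.0484, 0.1383]
ee_rot: [0.452, 0.892, 0.001, -0.0]
ft_force: [1.6, 4.5, -8.2]
finger_gap: 0.0139
finger_force: 30.0
```

```bash
python3 s.py
```

```text
t 14.4667
ee_pos [ 0.5975 -0.0484  0.1383]
ft_force [ 1.6138  4.491  -8.2289]
ft_torque [ 0.9513 -0.3069  0.0249]
finger_gap 0.0139
finger_force 29.9987
```

Converted, 0.05 cm / 30 = 0.0017, 0.04 cm / 30 = 0.0013.

Request:
{"op": "move_arm", "data": {
  "rows": [
    [[0,0,0.0007],0,1],
    [[0,0,0.0013],0,1],
    [[0,0,0.0017],0,1],
    [[0,0,0.0017],0,1],
    [[0,0,0.0017],0,1]
  ]
}}

```text
t: 14.88
ee_pos: [0.5975, -0.0484, 0.1382]
ee_rot: [0.452, 0.892, 0.001, -0.0]
ft_force: [0.8, 5.2, -5.8]
finger_gap: 0.0139
finger_force: 30.0
```

Converted, 0.07 cm / 30 = 0.0023, 0.04 cm / 30 = 0.0013.

Request:
{"op": "move_arm", "data": {
  "rows": [
    [[0,0,0.0007],0,1],
    [[0,0,0.0013],0,1],
    [[0,0,0.0023],0,1],
    [[0,0,0.0023],0,1],
    [[0,0,0.0023],0,1]
  ]
}}

```text
t: 15.3
ee_pos: [0.5976, -0.0483, 0.1381]
ee_rot: [0.452, 0.892, 0.001, 0.0]
ft_force: [-0.2, 5.4, -2.1]
finger_gap: 0.0134
finger_force: 30.0
```

Converted, 0.04 cm / 30 = 0.0013, 0.03 cm / 30 = 0.001.

Request:
{"op": "move_arm", "data": {
  "rows": [
    [[0.0013,0.001,0],0,1],
    [[0.0013,0.001,0],0,1],
    [[0.0013,0.001,0],0,1]
  ]
}}

```text
t: 15.55
ee_pos: [0.5976, -0.0483, 0.138]
ee_rot: [0.452, 0.892, 0.0, 0.0]
ft_force: [-0.6, 5.9, 2.0]
finger_gap: 0.0139
finger_force: 30.0
```

Request:
{"op": "move_arm", "data": {
  "rows": [
    [[0,0,0],0,0.82],
    [[0,0,0],0,0.8],
    [[0,0,0],0,0.75],
    [[0,0,0],0,0.7],
    [[0,0,0],0,0.65]
  ]
}}

```text
t: 15.97
ee_pos: [0.5978, -0.0492, 0.1368]
ee_rot: [0.452, 0.892, -0.0, 0.001]
ft_force: [0.9, -0.4, 0.5]
finger_gap: 0.0265
finger_force: 0.0
```

Converted, -9 cm / 30 = -0.3, -6 cm / 30 = -0.2.

Request:
{"op": "move_arm", "data": {
  "rows": [
    [[0,0,0],0,0.6],
    [[0,0,-0.0333],0,0.6],
    [[0,0,-0.1],0,0.6],
    [[0,0,-0.2],0,0.6],
    [[0,0,-0.3],0,0.6]
  ]
}}

```text
t: 16.38
ee_pos: [0.5968, -0.0485, 0.2273]
ee_rot: [0.452, 0.892, -0.0, -0.001]
ft_force: [1.0, -1.0, -0.6]
finger_gap: 0.0345
finger_force: 0.0
```

Run:
```python
from h import *
p,K,R,t=cam("wrist");s=bot.state();print(s["ee_pos"],s["ee_rot"],s["ft_force"],s["joint_positions"])
q,K,R,t=cam("top")
a=cv2.resize(p[:,:,::-1],(480,360));b=cv2.resize(q[160:250,190:310,::-1],(480,360),interpolation=cv2.INTER_CUBIC)
cv2.imwrite("pics/w5.png",cv2.resize(np.hstack([a,b]),(800,300)))
np.savez("w5.npz",p=p)
```

```text
[ 0.60081802 -0.04934274  0.23451845] [0.45172503 0.8921393  0.00104382 0.00555668] [ 0.92307059 -0.31081748  2.99842803] [-2.67039433e-01  5.00819223e-01  1.50557957e+00 -2.00389575e-04
  1.12388751e+00 -9.00338093e-01]
```

View pics/w5.png

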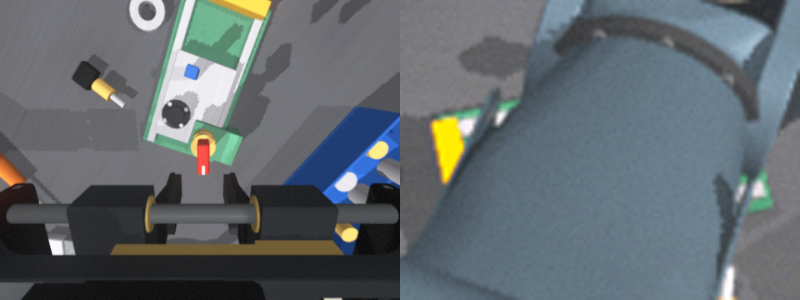

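Parked: the red bar now points along the rest mark, with the knob at (203,155) in the left picture; the post is at (191,71). Next I'll go above the post with the tool's y across the slide.

Converted, 9.5 cm / 30 = 0.3167, 9 cm / 30 = 0.3, 0.34 rad / 3.1416 = 0.1082.

Request:
{"op": "move_arm", "data": {
  "rows": [
    [[0.0667,-0.0133,0],0.0223,0.5],
    [[0.15,-0.03,0],0.0446,0.5],
    [[0.2333,-0.0467,0],0.07,0.5],
    [[0.3,-0.0567,0],0.0955,0.5],
    [[0.3167,-0.06,0],0.1082,0.5]
  ]
}}

```text
t: 16.9
ee_pos: [0.5231, 0.0197, 0.2263]
ee_rot: [0.597, 0.802, -0.001, -0.002]
ft_force: [0.2, -0.6, 0.2]
finger_gap: 0.0429
finger_force: 0.0
```

Converted, 3 cm / 30 = 0.1, 1.5 cm / 30 = 0.05.

Request:
{"op": "move_arm", "data": {
  "rows": [
    [[0,0,0.05],0,0.5],
    [[0,0,0.1],0,0.5],
    [[0,0,0.1],0,0.5],
    [[0,0,0.1],0,0.5],
    [[0,0,0.1],0,0.5]
  ]
}}

```text
t: 17.32
ee_pos: [0.5271, 0.0173, 0.197]
ee_rot: [0.596, 0.803, 0.0, 0.0]
ft_force: [0.3, -0.5, 0.3]
finger_gap: 0.0435
finger_force: 0.0
```

Run:
```python
from h import *
p,K,R,t=cam("wrist");s=bot.state();print(s["ee_pos"],s["ee_rot"],s["ft_force"],-R.T@t,proj(K,R,t,s["ee_pos"]))
h=cv2.cvtColor(p,cv2.COLOR_RGB2HSV).astype(int);H,S,V=h[...,0],h[...,1],h[...,2]
b=(abs(H-112)<12)&(S>150)&(V>60);b[:,:200]=0;b[:,320:]=0;b[260:]=0
ys,xs=np.nonzero(b);print(xs.min(),xs.max(),ys.min(),ys.max())
for q in cv2.approxPolyDP(cv2.convexHull(np.c_[xs,ys].astype(np.float32)),1,True)[:,0]:print(q,onplane(K,R,t,*q,.086).round(4),onplane(K,R,t,*q,.034).round(4))
print([ (y,p[y,int(xs.mean())].tolist()) for y in range(ys.min(),ys.max()+2,3)])
cv2.imwrite("pics/w6.png",cv2.resize(p[100:340,90:430,::-1],None,fx=2,fy=2,interpolation=cv2.INTER_CUBIC))
```

```text
[0.5273244  0.01721752 0.19723362] [5.96348309e-01 8.02725537e-01 2.75529328e-04 5.75320444e-04] [ 0.08792025 -0.35896042  0.35362088] [0.50383397 0.09383243 0.34083277] [259.57774708 247.9467031 ]
255 269 184 198
[269. 197.] [0.5382 0.0138 0.086 ] [ 0.5452 -0.0025  0.034 ]
[256. 198.] [0.5264 0.0092 0.086 ] [ 0.531  -0.0081  0.034 ]
[255. 185.] [0.5217 0.0216 0.086 ] [0.5253 0.0068 0.034 ]
[269. 184.] [0.5343 0.0264 0.086 ] [0.5405 0.0127 0.034 ]
[(184, [57, 86, 148]), (187, [70, 124, 229]), (190, [73, 127, 231]), (193, [74, 130, 231]), (196, [75, 129, 232]), (199, [150, 164, 211])]
```

View pics/w6.png

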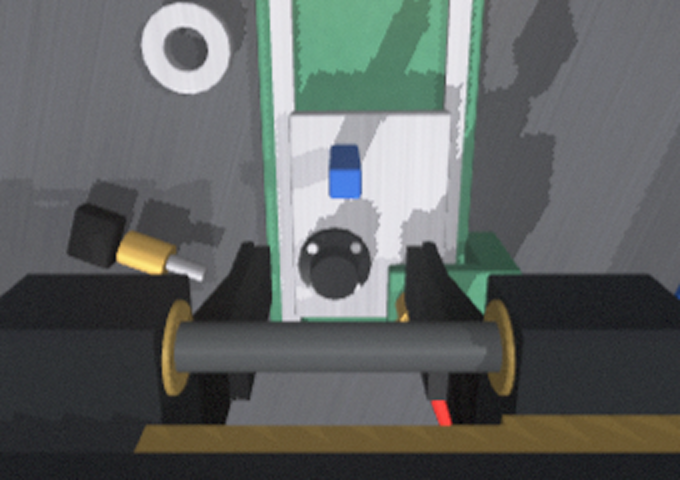

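The crop shows the post's top face at (345,182), with the fingers at (258,290) and (418,290) straddling its column. It's about 3 mm to the tool's +y, so I'll shift and descend.

Converted, 10 cm / 30 = 0.3333, 8 cm / 30 = 0.2667.

Request:
{"op": "move_arm", "data": {
  "rows": [
    [[0,0.01,0.0667],0,0.5],
    [[0,0.01,0.1667],0,0.5],
    [[0,0.01,0.2667],0,0.5],
    [[0,0.01,0.3333],0,0.55],
    [[0,0.01,0.3333],0,0.6]
  ]
}}

```text
t: 17.78
ee_pos: [0.5276, 0.0184, 0.0937]
ee_rot: [0.596, 0.803, -0.001, -0.003]
ft_force: [0.1, -0.3, -0.6]
finger_gap: 0.0383
finger_force: 0.0
```

Converted, 2.5 cm / 30 = 0.0833, 2 cm / 30 = 0.0667.

Request:
{"op": "move_arm", "data": {
  "rows": [
    [[0,0,0.0333],0,0.65],
    [[0,0,0.0667],0,0.7],
    [[0,0,0.0833],0,0.73],
    [[0,0,0.0833],0,0.75],
    [[0,0,0.0833],0,0.76]
  ]
}}

```text
t: 18.2
ee_pos: [0.5299, 0.0182, 0.0719]
ee_rot: [0.596, 0.803, 0.0, 0.0]
ft_force: [1.1, 0.2, 0.1]
finger_gap: 0.0226
finger_force: 0.0
```

```bash
python3 s.py
python3 - <<'E'
from h import *
p,K,R,t=cam("wrist")
cv2.imwrite("pics/w7.png",cv2.resize(p[120:320,130:390,::-1],None,fx=3,fy=3,interpolation=cv2.INTER_CUBIC))
E
```

```text
t 18.2
ee_pos [0.5299 0.0182 0.0719]
ft_force [1.1369 0.2113 0.128 ]
ft_torque [-0.0681  0.0257 -0.0226]
finger_gap 0.0226
finger_force 0.0
```

View pics/w7.png

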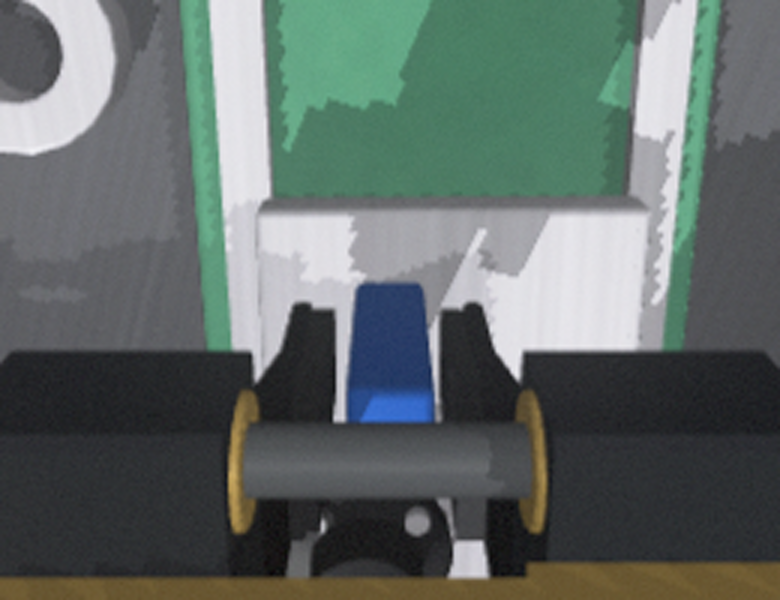

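The post, at (391,400), sits between the fingers, 0.7 mm to the right. I'll adjust and grip.

Converted, 0.06 cm / 30 = 0.002.

Request:
{"op": "move_arm", "data": {
  "rows": [
    [[0,0.002,0],0,0.78],
    [[0,0.002,0],0,0.8],
    [[0,0.002,0],0,0.82],
    [[0,0.002,0],0,0.84],
    [[0,0.002,0],0,0.9]
  ]
}}

```text
t: 18.67
ee_pos: [0.5304, 0.0185, 0.0719]
ee_rot: [0.596, 0.803, 0.0, 0.0]
ft_force: [0.3, 0.4, 3.2]
finger_gap: 0.0159
finger_force: 30.0
```

Converted, 1.4 cm / 30 = 0.0467, 1 cm / 30 = 0.0333.

Request:
{"op": "move_arm", "data": {
  "rows": [
    [[0.0033,0,0],0,1],
    [[0.01,0,0],0,1],
    [[0.02,0,0],0,1],
    [[0.0333,0,0],0,1],
    [[0.0467,0,0],0,1]
  ]
}}

```text
t: 19.08
ee_pos: [0.5263, 0.0319, 0.0719]
ee_rot: [0.596, 0.803, 0.0, 0.0]
ft_force: [-0.9, -2.7, 5.2]
finger_gap: 0.0157
finger_force: 30.0
```

Converted, 2.5 cm / 30 = 0.0833, 2 cm / 30 = 0.0667.

Request:
{"op": "move_arm", "data": {
  "rows": [
    [[0.0167,0,0],0,1],
    [[0.0333,0,0],0,1],
    [[0.05,0,0],0,1],
    [[0.0667,0,0],0,1],
    [[0.0833,0,0],0,1]
  ]
}}

```text
t: 19.5
ee_pos: [0.5188, 0.0561, 0.0719]
ee_rot: [0.596, 0.803, -0.0, 0.0]
ft_force: [-0.2, -3.8, 5.7]
finger_gap: 0.0156
finger_force: 30.0
```

Converted, 2.7 cm / 30 = 0.09, 2.3 cm / 30 = 0.0767.

Request:
{"op": "move_arm", "data": {
  "rows": [
    [[0.02,0,0],0,1],
    [[0.04,0,0],0,1],
    [[0.06,0,0],0,1],
    [[0.0767,0,0],0,1],
    [[0.09,0,0],0,1]
  ]
}}

```text
t: 19.92
ee_pos: [0.5108, 0.0822, 0.0719]
ee_rot: [0.596, 0.803, -0.0, 0.0]
ft_force: [-1.8, -3.9, 6.3]
finger_gap: 0.0156
finger_force: 30.0
```

Converted, 1.15 cm / 30 = 0.0383, 1.1 cm / 30 = 0.0367.

Request:
{"op": "move_arm", "data": {
  "rows": [
    [[0.01,0,0],0,1],
    [[0.02,0,0],0,1],
    [[0.03,0,0],0,1],
    [[0.0367,0,0],0,1],
    [[0.0383,0,0],0,1]
  ]
}}

```text
t: 20.33
ee_pos: [0.5074, 0.0932, 0.0719]
ee_rot: [0.596, 0.803, -0.0, -0.0]
ft_force: [-1.5, -2.4, 6.5]
finger_gap: 0.0153
finger_force: 30.0
```

Converted, 0.15 cm / 30 = 0.005, 0.1 cm / 30 = 0.0033.

Request:
{"op": "move_arm", "data": {
  "rows": [
    [[0.0017,0,0],0,1],
    [[0.0033,0,0],0,1],
    [[0.005,0,0],0,1],
    [[0.005,0,0],0,1],
    [[0.005,0,0],0,1]
  ]
}}

```text
t: 20.75
ee_pos: [0.5071, 0.0945, 0.0719]
ee_rot: [0.596, 0.803, -0.0, -0.0]
ft_force: [-1.3, -1.7, 6.7]
finger_gap: 0.0153
finger_force: 30.0
```

Converted, 0.1 cm / 30 = 0.0033, 0.06 cm / 30 = 0.002.

Request:
{"op": "move_arm", "data": {
  "rows": [
    [[0.001,0,0],0,1],
    [[0.002,0,0],0,1],
    [[0.0033,0,0],0,1],
    [[0.0033,0,0],0,1],
    [[0.0033,0,0],0,1]
  ]
}}

```text
t: 21.17
ee_pos: [0.5069, 0.095, 0.0719]
ee_rot: [0.596, 0.803, -0.0, 0.0]
ft_force: [-1.7, -4.7, 6.0]
finger_gap: 0.0156
finger_force: 30.0
```

Request:
{"op": "move_arm", "data": {
  "rows": [
    [[0.001,0,0],0,1],
    [[0.002,0,0],0,1],
    [[0.0027,0,0],0,1],
    [[0.0027,0,0],0,1],
    [[0.0027,0,0],0,1]
  ]
}}

```text
t: 21.58
ee_pos: [0.5069, 0.095, 0.0719]
ee_rot: [0.596, 0.803, -0.001, 0.001]
ft_force: [-0.3, -7.1, 6.5]
finger_gap: 0.0156
finger_force: 30.0
```

Converted, 0.08 cm / 30 = 0.0027, 0.04 cm / 30 = 0.0013.

Request:
{"op": "move_arm", "data": {
  "rows": [
    [[0.0013,0,0],0,1],
    [[0.0027,0,0],0,1],
    [[0.0027,0,0],0,1],
    [[0.0027,0,0],0,1],
    [[0.0027,0,0],0,1]
  ]
}}

```text
t: 22.0
ee_pos: [0.5069, 0.0951, 0.0719]
ee_rot: [0.596, 0.803, -0.001, 0.001]
ft_force: [0.2, -10.3, 5.2]
finger_gap: 0.0156
finger_force: 30.0
```

Request:
{"op": "move_arm", "data": {
  "rows": [
    [[0,0,0],0,0.8],
    [[0,0,0],0,0.75],
    [[0,0,0],0,0.7],
    [[0,0,0],0,0.6],
    [[0,0,0],0,0.6]
  ]
}}

```text
t: 22.42
ee_pos: [0.5063, 0.0971, 0.0713]
ee_rot: [0.596, 0.803, -0.0, -0.0]
ft_force: [-0.3, 0.5, 0.1]
finger_gap: 0.0313
finger_force: 0.0
```

Converted, -12 cm / 30 = -0.4, -9 cm / 30 = -0.3.

Request:
{"op": "move_arm", "data": {
  "rows": [
    [[0,0,-0.0333],0,0.6],
    [[0,0,-0.1],0,0.6],
    [[0,0,-0.2],0,0.6],
    [[0,0,-0.3],0,0.6],
    [[0,0,-0.4],0,0.6]
  ]
}}

```text
t: 22.83
ee_pos: [0.5061, 0.0968, 0.1932]
ee_rot: [0.596, 0.803, -0.0, -0.0]
ft_force: [0.1, -0.1, -0.2]
finger_gap: 0.0343
finger_force: 0.0
```

Converted, 14 cm / 30 = 0.4667, 12 cm / 30 = 0.4.

Request:
{"op": "move_arm", "data": {
  "rows": [
    [[0.1,-0.1,-0.0333],0,0.5],
    [[0.2,-0.2,-0.0667],0,0.5],
    [[0.3,-0.3,-0.0667],0,0.5],
    [[0.4,-0.3,-0.0667],0,0.5],
    [[0.4667,-0.3,-0.0667],0,0.5]
  ]
}}

```text
t: 23.25
ee_pos: [0.3759, 0.2059, 0.2124]
ee_rot: [0.596, 0.803, -0.0, -0.001]
ft_force: [0.6, -0.4, 0.9]
finger_gap: 0.0431
finger_force: 0.0
```

```bash
python3 s.py
python3 - <<'E'
from h import *
q,K,R,t=cam("scene");r,K,R,t=cam("top")
a=cv2.resize(q[165:245,205:325,::-1],(600,400),interpolation=cv2.INTER_CUBIC);b=cv2.resize(r[150:260,180:310,::-1],(473,400),interpolation=cv2.INTER_CUBIC)
o=np.hstack([a,b]);cv2.imwrite("pics/f.png",cv2.resize(o,(800,int(400*800/o.shape[1]))))
E
```

```text
t 23.25
ee_pos [0.3759 0.2059 0.2124]
ft_force [ 0.5858 -0.4457  0.8884]
ft_torque [-0.1455  0.0323  0.0462]
finger_gap 0.0431
finger_force 0.0
```

View pics/f.png

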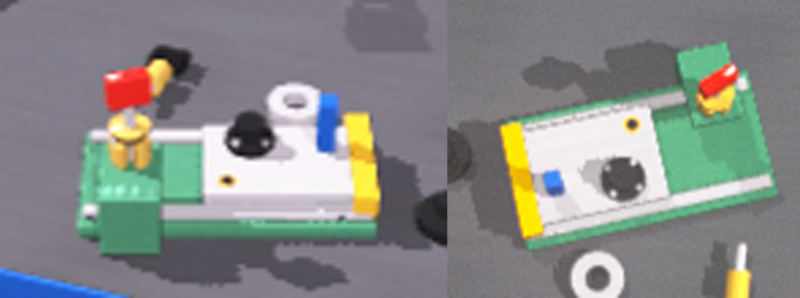

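The final pictures show the knob raised and turned at (128,90), and the carriage against the yellow stop at (345,165). The bystanders near the fixture are undisturbed, so I'm handing in.

```bash
python3 -c "
from plant import bot
print(bot.job_done())"
```

```text
the job is handed in; nothing more can be done
None
```

I parked the plunger in its rest notch and pushed the carriage fully home against the yellow stop; I handed the job in at about 23 s, and no verdict was reported.

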